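Unclamp and unload the vial shaker

ROBOT

A 7-joint arm with a two-finger parallel gripper is mounted at the origin on the work surface. World frame = base frame: x ahead of the robot, y to its left, z up, the work surface at z = 0. Lengths are in mm, angles in rad, forces in N, time in s.
With the tool pointing down it reaches from about 400 to 750 mm from the base axis. Payload 19.5 kg.
Tool frame: the origin (TCP) lies at the very end of the fingers, on their centre line; the grasp point (between the pads) lies behind it (manip.grasp_offset is the z of the grasp point in the tool frame, in mm); z points along the fingers, x is the direction in which the jaws open and shut, and the axes are right-handed (so a half turn about z gives the same grasp; the last joint's range is limited). The gripper opens to 85 mm and grips with 20 to 120 N. Pads are 22 mm wide; open, the fingers measure 114 mm over their backs; the gripper's body (76 mm by 85 mm) begins 54 mm behind the grasp point. The pads swing forward as they close: fully open they stand 13 mm farther back than shut.
Start: joints at [-1.221, 0.707, -0.028, 1.485, 0.022, 0.951, -0.075], TCP at [219.551, 531.406, 231.268] pointing down, gripper open.
Joint ranges: [-2.71, 2.71], [-0.32, 2.16], [-1.57, 1.52], [0, 2.45], [-1.46, 4.6], [0, 2.02], [-2.83, 2.83]. Speed limits (rad/s): [1.89, 1.89, 2.57, 2.57, 3.01, 3.01, 3.01].

INTERFACE

Orientations are given as a 3x3 rotation matrix whose columns are the frame's x, y, z axes.
In Python, from plant import manip gives the robot as it stands.
- The arm moves only by the tool carry_out, never from a script. Its argument "targets" is a list of rows, each a list of 3 entries, a list of its own where there are three numbers: the opening, from -1 (shut) to 1 (fully open), then the shift along the tool's x, y, z in mm, then the turn, a rotation vector about the tool's x, y, z in rad. A call has 1 to 8 rows; each row is the pose to reach, as a shift and turn from the pose commanded when the call began, along the tool's axes at that moment; what a row does not reach only later rows make up. A row lasts 1/12 s, in which the tool goes at most 41.7 mm and 7.16 degrees, less where a joint would pass 70% of its speed; a pose out of reach is approached as far as the arm can. A call with a gripper value outside its range is refused whole. The fingers move at their own pace and stop on an object; the grip force is fixed at half the most. Time passes only in rows, so rows that repeat a pose let the fingers close. It gives the time, the measured TCP pose, the force and the opening at its end, in the units of the state.
- manip.observe(): the state, without advancing time (a new reading comes with each control period).
- manip.get_image(name): name is "side" or "top"; returns the picture (384x512x3 uint8, blue, green, red); there is no depth.
- manip.get_calibration(name): a dict with "vfov" (degrees; the focal length in pixels is half the picture's height over the tangent of half this angle, whatever the lens; pixels are square), "cx", "cy" (the principal point, pixels), "k1" (the pictures are not rectified: a ray, as slopes to the right and down, at radius r is drawn at 1 + k1 r^2 times it, then the intrinsics apply), "camera_from_world" (4x4, takes a point from world to camera coordinates). Camera axes: x right, y down, z forward; pixel columns grow to the right and rows downward; lengths in mm; the calibration is good to about 2 mm. A picture is of the moment at which its call begins. get_calibration takes no time and is no camera call.
- manip.job_done(): hands the job in, once; it reports no verdict.
The state is a dict: "t": time; "qpos": joint angles; "qvel": joint speeds; "joint_efforts": joint torques, N m; "position": TCP position; "eef_rot": TCP orientation; "ft_force": force on the tool from outside, world axes, zero at the start; "ft_torque": the same for the moment, N m; "finger_gap": opening from 0.0 (shut) to 1.0 (fully open).
Only numpy, scipy, OpenCV 4.12 (cv2) and the standard library are available. Lean on these libraries where they do the work, as an engineer would, in place of code of your own. Each camera call takes 0.05 s, during which the arm holds its last target.

TASK

The shaker has been stopped: unload it. Reach through the round guard opening and turn the sunken clamp knob anticlockwise to its stop to swing the clamp tongue off the vial rack, without leaning on the guard. Then lift the rack by its handle straight up off the two locating pins, keep it level so that no vial is lost, and set it down gently, wholly on the pale blue mat, leaving the clamp open and the bench things where they are.

Things in the scene. Friction and masses are not known exactly. Their poses are not given: they have to be found in the camera images.
- shaker: Orbital vial shaker, still, fixed to the bench, left or right of the robot (mat on the other side). Cream housing 200 x 300 mm (x, y), aluminium platform top 78 mm up. Origin: centre of underside; x away from its front panel, y to the clamp end, z up. Rack nest centre (0, -62) mm, clamp axis (0, +80) mm. Two upright steel pins, 10 mm thick, 40 mm tall above the platform, at (-38, +8) and (+38, -132) mm.
- guard: Grey guard cowl over the clamp knob, closed at the sides, 116 x 116 mm; 5 mm top plate with a round opening 92 mm across. Origin: on the clamp axis, level with the platform top. Top face 74 mm above that (152 mm above the bench); the floor inside, under the knob, 26 mm above the platform. Red mark on top: clamp shut; green: open.
- guard_opening (a point): Centre of the round guard opening, on the clamp axis, level with the guard's top face. Axes as the shaker's.
- knob_grip (a point): Centre of the black knob's bar grip at the height to grip, on the vertical clamp axis: 52 mm above the platform, 22 mm below the guard's top face. Bar 48 mm long along this frame's x, 14 mm wide along y; it spans 30 to 62 mm above the platform (top 12 mm below the guard's top face). z up. The frame turns with the knob; a white line marks the +x end.
- clamp (a joint): Clamp knob angle (rad): 0 shut (the bar's +x 50 degrees anticlockwise of the shaker's x), growing anticlockwise from above, 1.4 open, at its stop. Starts at 0 to 0.2, stays where left (friction about 0.06 N m). The orange tongue on its shaft (74 mm from the axis, 18 mm wide, 13.5 to 19.5 mm above the platform) lies over the rack's lower plate when shut, and is clear of it from about 0.95.
- rack: Blue two-tier vial rack, about 610 g with its vials (varies). Lower plate 110 x 160 x 12 mm (x, y, z) with 12 mm through holes for the pins at (-38, +70) and (+38, -70) mm; upper plate 108 x 124 mm, 34 to 40 mm up, with six 30 mm vial holes. Origin: centre of underside; at the start it sits on the platform, axes along the shaker's.
- rack_handle (a point): Centre of the rack's black handle bar, 97 mm above the rack's underside. Bar 86 mm long along the rack's y, 14 mm wide along x, 18 mm high, on two 8 mm square uprights at y = +-36 mm. The vial caps end 28 mm below this point. Axes as the rack's.
- mat: Fixed flat pale blue bench mat, 190 x 230 x 3 mm (x, y, z); origin: centre of the underside, top face 3 mm up.
- rack_corner0 (a point): Corner of the rack's underside at (-55, -80, 0) mm of the rack's frame.
- rack_corner1 (a point): Corner of the rack's underside at (-55, +80, 0) mm of the rack's frame.
- rack_corner2 (a point): Corner of the rack's underside at (+55, -80, 0) mm of the rack's frame.
- rack_corner3 (a point): Corner of the rack's underside at (+55, +80, 0) mm of the rack's frame.
- vial0: Loose capped glass vial, 27 mm across and 57 mm tall, 32 g, standing in the rack at (-33, -42, 12) mm of the rack's frame. Origin: centre of its underside.
- vial1: Loose capped glass vial, 27 mm across and 57 mm tall, 32 g, standing in the rack at (33, -42, 12) mm of the rack's frame. Origin: centre of its underside.
- vial2: Loose capped glass vial, 27 mm across and 57 mm tall, 32 g, standing in the rack at (-33, 0, 12) mm of the rack's frame. Origin: centre of its underside.
- vial3: Loose capped glass vial, 27 mm across and 57 mm tall, 32 g, standing in the rack at (33, 0, 12) mm of the rack's frame. Origin: centre of its underside.
- vial4: Loose capped glass vial, 27 mm across and 57 mm tall, 32 g, standing in the rack at (-33, 42, 12) mm of the rack's frame. Origin: centre of its underside.
- vial5: Loose capped glass vial, 27 mm across and 57 mm tall, 32 g, standing in the rack at (33, 42, 12) mm of the rack's frame. Origin: centre of its underside.
- solvent: Bystander: loose reagent bottle with blue cap, 86 mm across, 200 mm tall, beyond the work. Origin: centre of its underside.
- beaker: Bystander: loose glass beaker, 72 mm across, 95 mm tall, at the robot's right. Origin: centre of its underside.
- carton: Bystander: loose vial carton, 102 x 77 x 56 mm, at the robot's left. Origin: centre of its underside.

How it is judged:
By the outcome, as a careful person would: the job done as asked, in the order asked, and still so for the second after the job is handed in, with the robot touching nothing.
It also fails if it takes over 64 s, if anything falls off the work surface, if the arm or the gripper's body presses on something with over 40 N, if the wrist force passes 120 N, or if a joint passes its speed limit or range.

## Working session

There is one attempt and no reset: what is moved stays moved. The work goes in short steps, Python scripts to look and compute and a tool call to move; the robot and the scene stay as the last step left them, time stands still between calls to the robot, and variables do not carry over. Pictures are saved under pics/ and viewed, and the job is handed in when it is done.

Besides the shell and the picture viewer there is one more tool, called after "Emit:" in YAML: its name, and indented under it one key for each argument. carry_out: Moves the arm, as the interface text tells. Its arguments: {"type":"object","properties":{"targets":{"type":"array"}},"required":["targets"]}

```bash
mkdir -p pics; ls; python3 - <<'E'
from plant import manip
import cv2
s=manip.observe()
for k,v in s.items(): print(k,v)
print(manip.grasp_offset)
for n in("side","top"):
    im=manip.get_image(n); cv2.imwrite(f"pics/{n}0.png",im); print(manip.get_calibration(n))
E
```

```text
pics
t 0.0
qpos [-1.22068749  0.70713005 -0.02759545  1.48499262  0.02197528  0.9509033
 -0.0754912 ]
qvel [ 0.00016077 -0.00226036  0.00107937 -0.00068158  0.00031818  0.00226489
 -0.00121108]
joint_efforts [ 2.05016353e-03 -8.83211875e+01  1.23454772e+00 -2.36155879e+01
  1.66869321e-02  6.61358397e-03 -6.10243887e-05]
position [219.47334308 531.17801005 230.81362057]
eef_rot [[ 3.81880872e-01  9.24211467e-01 -4.03469527e-04]
 [ 9.24210863e-01 -3.81881084e-01 -1.05722302e-03]
 [-1.13117502e-03  3.08423280e-05 -9.99999360e-01]]
ft_force [-0.89503719  0.13756453 -0.54575031]
ft_torque [-0.04030535 -0.0649647   0.00795066]
finger_gap 1.002979435876418
-18.700000000000003
{'vfov': 51.32620436602119, 'cx': 264.71466488503984, 'cy': 187.4618342807397, 'k1': 0.04250376904993827, 'camera_from_world': array([[ 9.99288083e-01, -3.54677978e-02, -1.28593406e-02,
        -5.79297906e+02],
       [-3.35506479e-02, -6.79571385e-01, -7.32841788e-01,
         1.26928714e+02],
       [ 1.72534444e-02,  7.32751505e-01, -6.80277554e-01,
         1.27363623e+03],
       [ 0.00000000e+00,  0.00000000e+00,  0.00000000e+00,
         1.00000000e+00]])}
{'vfov': 44.76301505970379, 'cx': 259.8984163005924, 'cy': 194.6185870895264, 'k1': -0.16666060665509902, 'camera_from_world': array([[ 5.08350377e-03, -9.99980707e-01,  3.56974107e-03,
         3.88988584e+00],
       [-9.76973245e-01, -5.72792972e-03, -2.13284949e-01,
         6.04961980e+02],
       [ 2.13301282e-01, -2.40330668e-03, -9.76983514e-01,
         1.78394848e+03],
       [ 0.00000000e+00,  0.00000000e+00,  0.00000000e+00,
         1.00000000e+00]])}
```

View pics/side0.png

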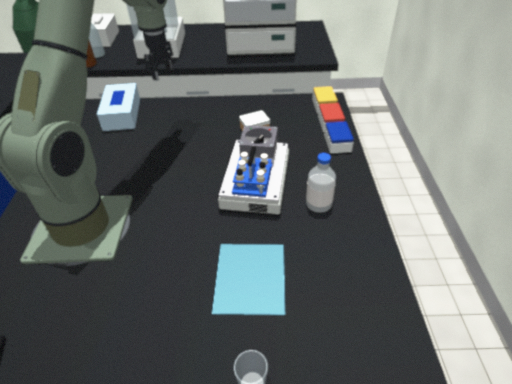

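View pics/top0.png

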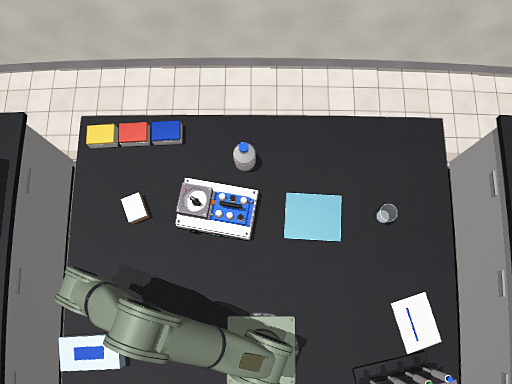

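The side view shows the shaker at about (255,175) px and the mat at (250,278). In the top view the shaker is at (217,209) with the clamp on its left, the mat is at (313,217), and the arm is clear of both. I'll zoom in next.

```bash
python3 - <<'E'
import cv2
a=cv2.imread("pics/top0.png")[170:250,165:275]; cv2.imwrite("pics/topz.png",cv2.resize(a,None,fx=7,fy=7,interpolation=cv2.INTER_CUBIC))
a=cv2.imread("pics/side0.png")[105:220,210:300]; cv2.imwrite("pics/sidez.png",cv2.resize(a,None,fx=5,fy=5,interpolation=cv2.INTER_CUBIC))
E
```

```text
(no output)
```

View pics/topz.png

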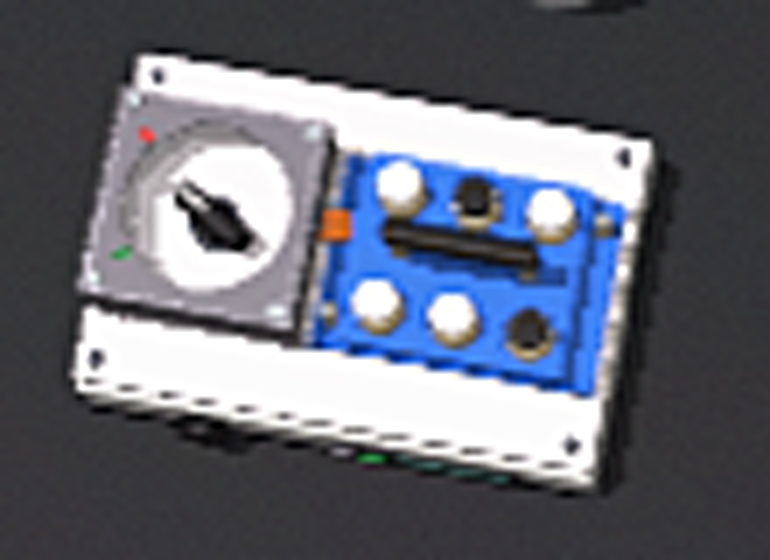

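View pics/sidez.png

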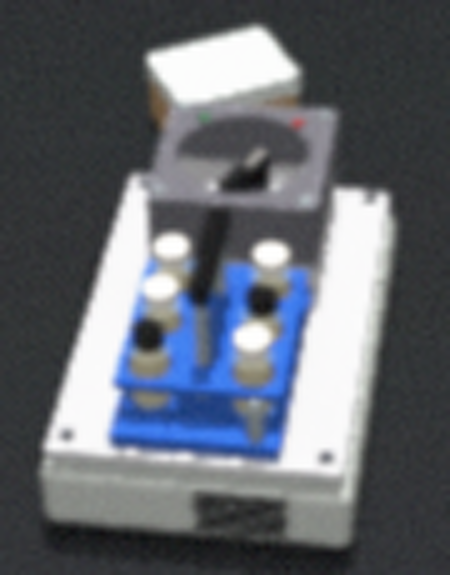

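```bash
cat > h.py <<'E'
import numpy as np, cv2
from plant import manip
def load(n):
    c=manip.get_calibration(n); f=192/np.tan(np.radians(c['vfov']/2)); return c,f
C={n:load(n) for n in("side","top")}
def proj(n,P):
    c,f=C[n]; P=np.atleast_2d(P); q=P@c['camera_from_world'][:3,:3].T+c['camera_from_world'][:3,3]
    s=q[:,:2]/q[:,2:]; r2=(s**2).sum(1,keepdims=True); s=s*(1+c['k1']*r2)
    return s*f+[c['cx'],c['cy']]
def ray(n,uv):
    c,f=C[n]; d=(np.array(uv,float)-[c['cx'],c['cy']])/f; s=d.copy()
    for _ in range(30): s=d/(1+c['k1']*(s**2).sum(-1,keepdims=True))
    R=c['camera_from_world'][:3,:3]; t=c['camera_from_world'][:3,3]
    return -R.T@t,(np.append(s,1))@R
def onz(n,uv,z):
    o,d=ray(n,uv); return o+d*(z-o[2])/d[2]
def crop(im,x0,y0,w,h,s,name,step=5):
    a=cv2.resize(im[y0:y0+h,x0:x0+w],None,fx=s,fy=s,interpolation=cv2.INTER_CUBIC)
    for x in range(x0,x0+w,step):
        X=int((x-x0+.5)*s); cv2.line(a,(X,0),(X,6 if x%10 else 14),(0,255,255),1)
        if x%10==0: cv2.putText(a,str(x),(X-12,26),0,.4,(0,255,255),1)
    for y in range(y0,y0+h,step):
        Y=int((y-y0+.5)*s); cv2.line(a,(0,Y),(6 if y%10 else 14,Y),(0,255,255),1)
        if y%10==0: cv2.putText(a,str(y),(16,Y+4),0,.4,(0,255,255),1)
    cv2.imwrite(name,a)
E
python3 - <<'E'
from h import *
t=cv2.imread("pics/top0.png"); s=cv2.imread("pics/side0.png")
crop(t,170,172,50,40,16,"pics/t1.png"); crop(t,205,185,60,50,12,"pics/t2.png")
crop(s,225,118,60,45,13,"pics/s1.png")
hsv=cv2.cvtColor(t,cv2.COLOR_BGR2HSV)
print(hsv[217,313])
m=cv2.inRange(hsv,(85,100,150),(100,255,255))
cs,_=cv2.findContours(m,0,2); c=max(cs,key=cv2.contourArea); r=cv2.minAreaRect(c);print(r)
P=np.array([onz("top",p,3)[:2] for p in cv2.boxPoints(r)]);print(P,P.mean(0))
hs=cv2.cvtColor(s,cv2.COLOR_BGR2HSV); m=cv2.inRange(hs,(85,90,150),(100,255,255))
cs,_=cv2.findContours(m,0,2); c=max(cs,key=cv2.contourArea);q=cv2.approxPolyDP(c,8,True)[:,0];print(q,[onz("side",p,3)[:2].round() for p in q])
E
```

```text
[ 97  94 226]
((336.5, 198.5), (5.0, 9.0), 90.0)
[[ 614.4416099  -289.96700464]
 [ 614.65449492 -327.42270195]
 [ 593.60833702 -326.75472433]
 [ 593.42013037 -289.38644626]] [ 604.03114305 -308.3827193 ]
[[221 244]
 [213 313]
 [284 314]
 [282 245]] [array([444., -91.]), array([ 434., -319.]), array([ 618., -330.]), array([ 628., -103.])]
```

View pics/t1.png

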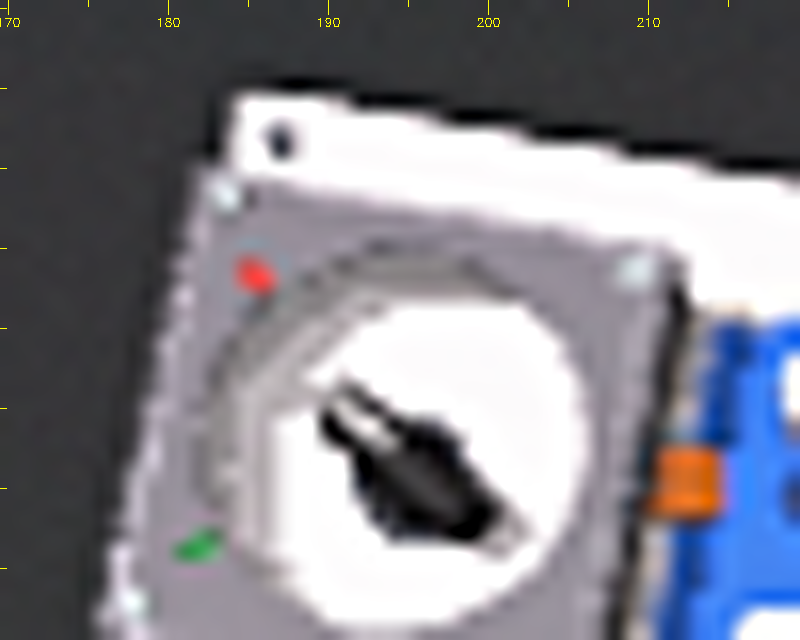

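View pics/t2.png

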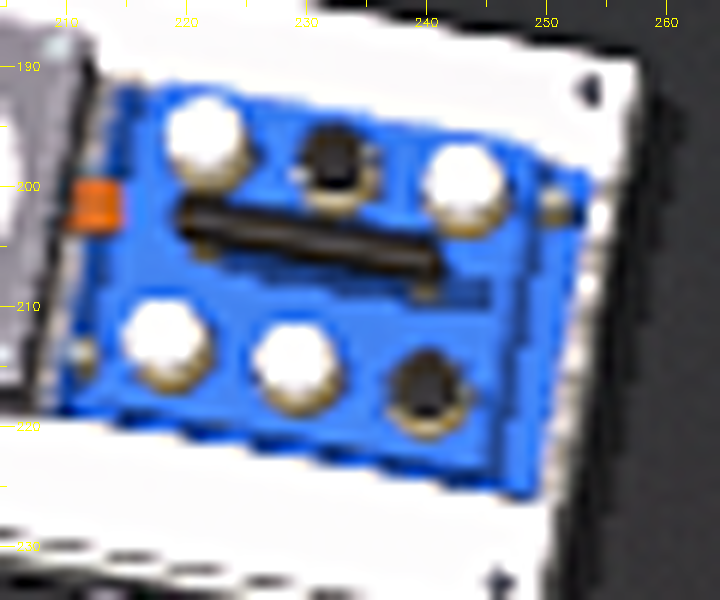

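View pics/s1.png

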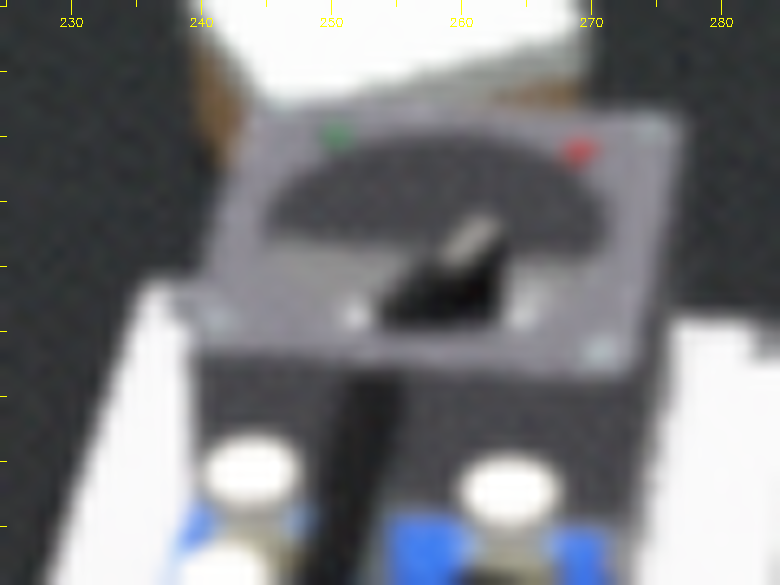

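```bash
cat > fit.py <<'E'
from h import *
from scipy.optimize import least_squares
T1=lambda x,y:(170+x/16-.5,172+y/16-.5); T2=lambda x,y:(205+x/12-.5,185+y/12-.5); S1=lambda x,y:(225+x/13-.5,118+y/13-.5)
obs=[]
for (x,y),(a,b) in zip([T1(226,193),T1(636,270),T1(131,603),(203.8,214.1)],[(1,1),(1,-1),(-1,1),(-1,-1)]):
    obs.append(("top",(x,y),lambda d,a=a,b=b:(a*d,80+b*d,153),"gs"))
for p,q in zip([(205,128),(333,150),(465,178),(165,332),(297,358),(428,380)],[(33,42),(33,0),(33,-42),(-33,42),(-33,0),(-33,-42)]):
    obs.append(("top",T2(*p),lambda d,q=q:(q[0],q[1]-62,147),"cap"))
obs.append(("top",T2(311,238),lambda d:(0,-62,184),"handle"))
for p,q in zip([(262,103),(688,122),(632,378),(188,350)],[(-1,1),(1,1),(1,-1),(-1,-1)]):
    obs.append(("side",S1(*p),lambda d,q=q:(58*q[0],80+58*q[1],152),"gc"))
def W(p,P):
    c,s=np.cos(p[2]),np.sin(p[2]); return np.array([p[0]+c*P[0]-s*P[1],p[1]+s*P[0]+c*P[1],P[2]])
def res(p,o=obs): return np.concatenate([proj(n,W(p,f(p[3])))[0]-uv for n,uv,f,_ in o])
if __name__=="__main__":
    for sel in (obs,[o for o in obs if o[0]=="top"],[o for o in obs if o[3] in("gs",)],[o for o in obs if o[3] in("cap","handle")],[o for o in obs if o[0]=="side"]):
        r=least_squares(res,[600,150,-.15,50],args=(sel,)); p=r.x
        print(p.round(3),"rms",np.sqrt(np.mean(r.fun**2)).round(2),"clamp",W(p,(0,80,152)).round(1),"handle",W(p,(0,-62,175)).round(1))
    p=least_squares(res,[600,150,-.15,50]).x
    print(res(p).reshape(-1,2).round(2).tolist())
    k0=onz("top",T1(425,470),140);print("knob",k0)
    a=onz("top",T1(345,398),140);b=onz("top",T1(512,540),138); v=a-b; print(a,b,np.degrees(np.arctan2(v[1],v[0])),"clamp ang",np.arctan2(v[1],v[0])-p[2]-np.radians(50))
    a=onz("side",S1(483,228),140);b=onz("side",S1(440,300),140); print("side mark",a, "dir from axis",np.arctan2(*(a-W(p,(0,80,140)))[1::-1])-p[2]-np.radians(50))
E
python3 fit.py
python3 - <<'E'
from h import *
t=cv2.imread("pics/top0.png");hsv=cv2.cvtColor(t,cv2.COLOR_BGR2HSV)
m=cv2.inRange(hsv,(85,60,120),(102,200,255)); m[:, :280]=0
cs,_=cv2.findContours(m,0,2); c=max(cs,key=cv2.contourArea); r=cv2.minAreaRect(c);print(r)
P=np.array([onz("top",p,3)[:2] for p in cv2.boxPoints(r)]);print(P,P.mean(0))
E
```

```text
[ 5.54752e+02  1.78197e+02 -1.77000e-01  5.03820e+01] rms 0.26 clamp [568.8 256.9 152. ] handle [543.8 117.2 175. ]
[ 5.54374e+02  1.78304e+02 -1.76000e-01  5.03750e+01] rms 0.2 clamp [568.4 257.1 152. ] handle [543.5 117.3 175. ]
[ 5.53996e+02  1.79216e+02 -1.81000e-01  5.03810e+01] rms 0.04 clamp [568.4 257.9 152. ] handle [542.8 118.2 175. ]
[ 5.54115e+02  1.77880e+02 -1.72000e-01  5.00000e+01] rms 0.19 clamp [567.8 256.7 152. ] handle [543.5 116.8 175. ]
[ 5.56365e+02  1.77341e+02 -1.66000e-01  5.00000e+01] rms 0.27 clamp [569.6 256.2 152. ] handle [546.1 116.2 175. ]
[[0.12, -0.04], [0.28, -0.18], [0.34, -0.08], [0.28, -0.15], [-0.04, 0.1], [0.16, 0.24], [0.06, -0.11], [-0.17, -0.03], [-0.23, -0.19], [-0.17, -0.01], [-0.28, -0.57], [-0.03, -0.74], [-0.26, 0.09], [-0.13, 0.3], [-0.51, -0.18]]
knob [562.85039567 249.89890758 140.        ]
[580.22486875 269.66298597 140.        ] [546.4429053  228.84998528 138.        ] 50.38457364139277 clamp ang 0.18379999052849338
side mark [580.63574109 275.30092221 140.        ] dir from axis 0.3042014173673965
((312.78717041015625, 216.47354125976562), (57.13536834716797, 45.86803436279297), 3.2704875469207764)
[[ 441.21721254  -86.77652063]
 [ 630.38378134  -98.44663872]
 [ 618.04187229 -334.27494286]
 [ 428.42332228 -317.89012295]] [ 529.51654711 -209.34705629]
```

Emit:
carry_out:
  targets:
    - [0,[-7,27,0],[0,0,0.11]]
    - [0,[-15,54,0],[0,0,0.23]]
    - [0,[-23,80,0],[0,0,0.35]]
    - [0,[-30,107,0],[0,0,0.47]]
    - [0,[-38,134,0],[0,0,0.58]]
    - [0,[-45,160,0],[0,0,0.7]]
    - [0,[-53,187,0],[0,0,0.82]]
    - [0,[-60,214,0],[0,0,0.94]]

```text
t: 0.77
position: [395.2, 393.1, 231.2]
eef_rot: [[0.973, 0.231, -0.0], [0.231, -0.973, -0.0], [-0.0, 0.0, -1.0]]
ft_force: [0.3, 0.2, -0.3]
finger_gap: 0.498
```

```bash
cat > mv.py <<'E'
import sys
from h import *
def to(x,y,z,yaw):
    s=manip.observe(); R=s['eef_rot']; p=s['position']
    a=np.radians(yaw); Rt=np.array([[np.cos(a),np.sin(a),0],[np.sin(a),-np.cos(a),0],[0,0,-1]])
    rv,_=cv2.Rodrigues(R.T@Rt)
    print("t",round(s['t'],2),"pos",p.round(1),"yaw",np.degrees(np.arctan2(R[1,0],R[0,0])).round(1),"gap",round(s['finger_gap'],3),"F",s['ft_force'].round(1),"T",s['ft_torque'].round(2))
    print("shift",(R.T@(np.array([x,y,z])-p)).round(1),"turn",rv.ravel().round(3),"q",s['qpos'].round(2))
to(*map(float,sys.argv[1:5]))
E
python3 mv.py 568.6 257 231 -40
```

```text
t 0.77 pos [395.2 393.1 231.2] yaw 13.4 gap 0.498 F [ 0.3  0.2 -0.3] T [0.   0.01 0.05]
shift [1.372e+02 1.725e+02 1.000e-01] turn [0.    0.    0.931] q [-0.95  0.69  0.22  1.55 -0.18  0.92 -0.44]
```

Emit:
carry_out:
  targets:
    - [0,[17,22,0],[0,0,0.12]]
    - [0,[34,43,0],[0,0,0.23]]
    - [0,[51,65,0],[0,0,0.35]]
    - [0,[69,86,0],[0,0,0.47]]
    - [0,[86,108,0],[0,0,0.58]]
    - [0,[103,129,0],[0,0,0.7]]
    - [0,[120,151,0],[0,0,0.82]]
    - [0,[137,172,0],[0,0,0.93]]

```text
t: 1.43
position: [569.1, 258.5, 231.1]
eef_rot: [[0.767, -0.642, -0.0], [-0.642, -0.767, -0.0], [-0.0, 0.001, -1.0]]
ft_force: [-0.4, -0.1, 0.6]
finger_gap: 0.504
```

```bash
python3 mv.py 568.6 257 165 -40; python3 - <<'E'
from h import *
im=manip.get_image("side"); crop(im,215,95,75,65,10,"pics/s2.png")
im=manip.get_image("top"); crop(im,165,160,110,80,7,"pics/t3.png")
E
```

```text
t 1.43 pos [569.1 258.5 231.1] yaw -39.9 gap 0.504 F [-0.4 -0.1  0.6] T [-0.03  0.02  0.01]
shift [ 0.6  1.4 66.1] turn [0.001 0.    0.001] q [-0.67  0.83  0.46  1.29 -0.38  1.1  -0.87]
```

View pics/s2.png

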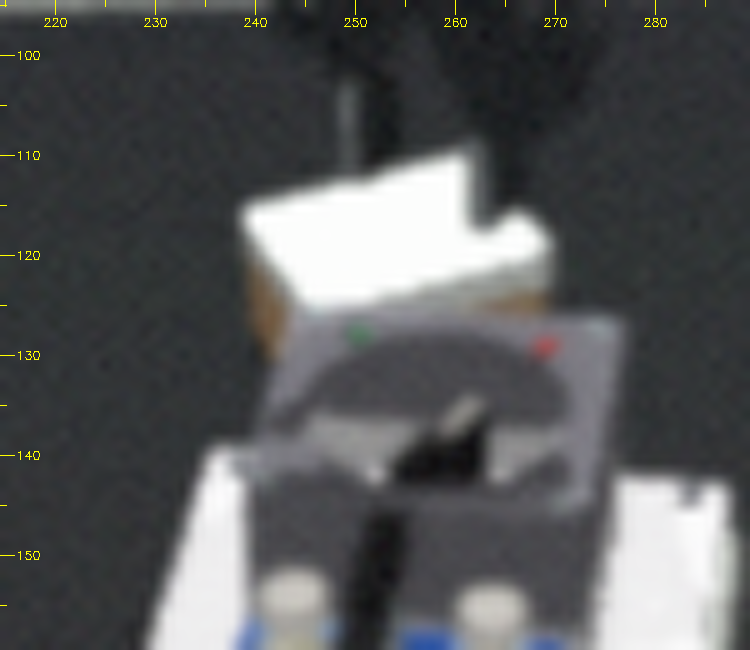

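View pics/t3.png

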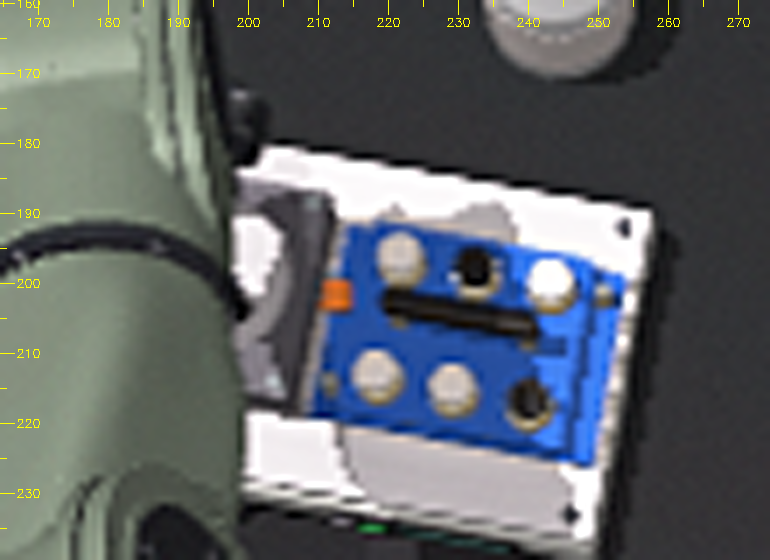

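The side view shows the fingers above the guard, straddling the opening, with tips near (249,111) and (265,116) px. The knob bar is at about (257,140).

Emit:
carry_out:
  targets:
    - [0,[0.6,1.4,15],[0,0,0]]
    - [0,[0.6,1.4,35],[0,0,0]]
    - [0,[0.6,1.4,52],[0,0,0]]
    - [0,[0.6,1.4,62],[0,0,0]]
    - [0,[0.6,1.4,70],[0,0,0]]
    - [0,[0.6,1.4,76],[0,0,0]]
    - [0,[0.6,1.4,82],[0,0,0]]
    - [0,[0.6,1.4,88],[0,0,0]]

```text
t: 2.2
position: [568.0, 258.2, 143.3]
eef_rot: [[0.771, -0.637, 0.001], [-0.637, -0.771, 0.0], [0.0, -0.001, -1.0]]
ft_force: [0.4, 0.3, -0.0]
finger_gap: 0.501
```

```bash
python3 mv.py 568.6 257 111.5 -40; python3 - <<'E'
from h import *
im=manip.get_image("side"); crop(im,215,95,75,65,10,"pics/s3.png")
E
```

```text
t 2.2 pos [568.  258.2 143.3] yaw -39.6 gap 0.501 F [ 0.4  0.3 -0. ] T [ 0.03 -0.02  0.01]
shift [ 1.2  0.6 31.8] turn [-0.001 -0.     0.007] q [-0.66  0.93  0.41  1.4  -0.42  0.9  -0.82]
```

View pics/s3.png

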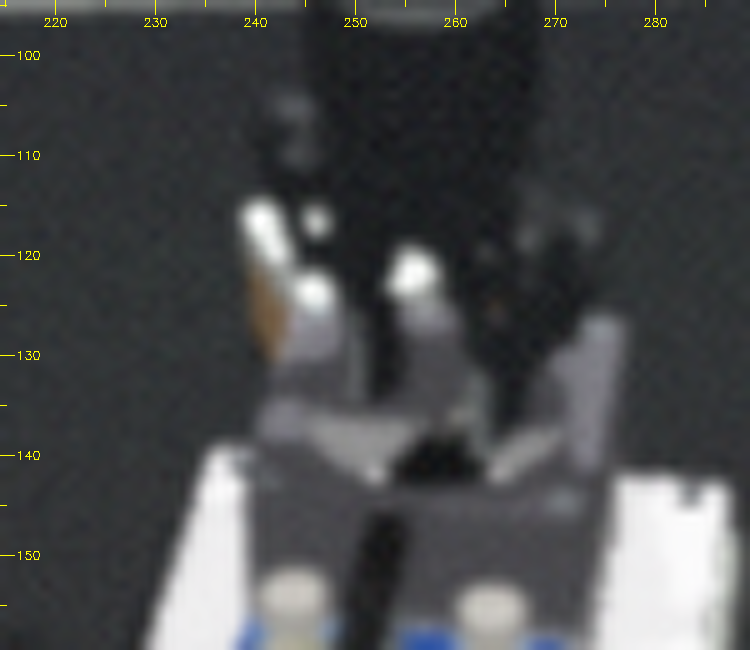

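The fingers are entering the opening at about (252,134) and (264,137) px, on both sides of the bar, and the force reading is near zero. I'll continue down.

Emit:
carry_out:
  targets:
    - [0,[0.6,0.3,5],[0,0,0]]
    - [0,[1,0.5,10],[0,0,0]]
    - [0,[1,0.5,15],[0,0,0]]
    - [0,[1,0.5,20],[0,0,0]]
    - [0,[1,0.5,25],[0,0,0]]
    - [0,[1,0.5,29],[0,0,0]]
    - [0,[1,0.5,32],[0,0,0]]
    - [0,[1,0.5,32],[0,0,0]]

```text
t: 2.92
position: [568.0, 257.0, 110.6]
eef_rot: [[0.771, -0.637, -0.001], [-0.637, -0.771, -0.0], [-0.0, 0.001, -1.0]]
ft_force: [-1.7, -0.2, -0.7]
finger_gap: 0.502
```

```bash
python3 mv.py 568.6 257 111.5 -40
```

```text
t 2.92 pos [568.  257.  110.6] yaw -39.6 gap 0.502 F [-1.7 -0.2 -0.7] T [ 0.02  0.03 -0.07]
shift [ 0.5 -0.4 -0.9] turn [0.001 0.    0.007] q [-0.65  0.97  0.39  1.43 -0.44  0.83 -0.8 ]
```

Emit:
carry_out:
  targets:
    - [-0.3,[0.3,-0.2,-1.5],[0,0,0]]
    - [-0.5,[0.3,-0.2,-1.5],[0,0,0]]
    - [-0.6,[0.3,-0.2,-1.5],[0,0,0]]
    - [-0.8,[0.3,-0.2,-1.5],[0,0,0]]
    - [-1,[0.3,-0.2,-1.5],[0,0,0]]
    - [-1,[0.3,-0.2,-1.5],[0,0,0]]

```text
t: 3.42
position: [568.8, 257.1, 113.2]
eef_rot: [[0.771, -0.637, 0.0], [-0.637, -0.771, 0.0], [0.0, -0.0, -1.0]]
ft_force: [-1.3, -0.5, 6.1]
finger_gap: 0.156
```

```bash
python3 mv.py 568.6 257 111.5 -40
```

```text
t 3.42 pos [568.8 257.1 113.2] yaw -39.6 gap 0.156 F [-1.3 -0.5  6.1] T [-0.04  0.33 -0.04]
shift [-0.1  0.1  1.7] turn [-0.    -0.     0.007] q [-0.65  0.96  0.39  1.43 -0.44  0.84 -0.8 ]
```

Emit:
carry_out:
  targets:
    - [-1,[0,0,0],[0,0,-0.05]]
    - [-1,[0,0,0],[0,0,-0.12]]
    - [-1,[0,0,0],[0,0,-0.2]]
    - [-1,[0,0,0],[0,0,-0.28]]
    - [-1,[0,0,0],[0,0,-0.36]]
    - [-1,[0,0,0],[0,0,-0.44]]
    - [-1,[0,0,0],[0,0,-0.52]]
    - [-1,[0,0,0],[0,0,-0.6]]

```text
t: 4.08
position: [568.6, 257.1, 113.2]
eef_rot: [[0.996, -0.087, 0.0], [-0.087, -0.996, 0.0], [0.0, -0.0, -1.0]]
ft_force: [-3.1, -0.6, 6.5]
finger_gap: 0.152
```

```bash
python3 mv.py 568.6 257 112.5 28
```

```text
t 4.08 pos [568.6 257.1 113.2] yaw -5.0 gap 0.152 F [-3.1 -0.6  6.5] T [-0.03  0.6  -0.09]
shift [0.  0.1 0.7] turn [-0.    -0.    -0.576] q [-0.58  0.94  0.23  1.43 -0.26  0.8  -0.35]
```

Emit:
carry_out:
  targets:
    - [-1,[0,0,0],[0,0,-0.07]]
    - [-1,[0,0,0],[0,0,-0.14]]
    - [-1,[0,0,0],[0,0,-0.21]]
    - [-1,[0,0,0],[0,0,-0.28]]
    - [-1,[0,0,0],[0,0,-0.35]]
    - [-1,[0,0,0],[0,0,-0.42]]
    - [-1,[0,0,0],[0,0,-0.48]]
    - [-1,[0,0,0],[0,0,-0.52]]

```text
t: 4.75
position: [568.4, 257.1, 113.2]
eef_rot: [[0.908, 0.419, -0.0], [0.419, -0.908, 0.0], [-0.0, -0.0, -1.0]]
ft_force: [-4.1, -0.7, 7.9]
finger_gap: 0.152
```

```bash
python3 mv.py 568.6 257 112.5 30
```

```text
t 4.75 pos [568.4 257.1 113.2] yaw 24.8 gap 0.152 F [-4.1 -0.7  7.9] T [-0.06  0.91 -0.07]
shift [0.1 0.2 0.7] turn [-0.     0.    -0.091] q [-0.51  0.93  0.08  1.42 -0.09  0.79  0.03]
```

Still only friction torque (0.07 N m). I'll creep toward the stop.

Emit:
carry_out:
  targets:
    - [-1,[0,0,0],[0,0,-0.02]]
    - [-1,[0,0,0],[0,0,-0.04]]
    - [-1,[0,0,0],[0,0,-0.06]]
    - [-1,[0,0,0],[0,0,-0.08]]

```text
t: 5.08
position: [568.4, 257.1, 113.2]
eef_rot: [[0.873, 0.488, -0.0], [0.488, -0.873, 0.0], [-0.0, -0.0, -1.0]]
ft_force: [-4.2, -0.9, 8.6]
finger_gap: 0.152
```

```bash
python3 mv.py 568.6 257 112.5 30
```

```text
t 5.08 pos [568.4 257.1 113.2] yaw 29.2 gap 0.152 F [-4.2 -0.9  8.6] T [-0.04  0.89 -0.11]
shift [0.1 0.2 0.7] turn [-0.     0.    -0.014] q [-0.5   0.93  0.06  1.42 -0.07  0.79  0.09]
```

Emit:
carry_out:
  targets:
    - [-1,[0,0,0],[0,0,-0.02]]
    - [-1,[0,0,0],[0,0,-0.04]]

```text
t: 5.25
position: [568.4, 257.1, 113.2]
eef_rot: [[0.853, 0.522, -0.0], [0.522, -0.853, 0.0], [-0.0, -0.0, -1.0]]
ft_force: [-3.8, 1.3, 8.4]
finger_gap: 0.153
```

```bash
python3 mv.py 568.6 257 112.5 30
```

```text
t 5.25 pos [568.4 257.1 113.2] yaw 31.5 gap 0.153 F [-3.8  1.3  8.4] T [ 0.04  0.92 -1.2 ]
shift [0.1 0.2 0.7] turn [-0.     0.     0.026] q [-0.5   0.93  0.05  1.42 -0.06  0.79  0.12]
```

The stop is reached: torque jumped to 1.2 N m at 1.41 rad. I'll release and withdraw.

Emit:
carry_out:
  targets:
    - [-0.8,[0,0,0],[0,0,0]]
    - [-0.5,[0,0,0],[0,0,0]]
    - [-0.2,[0,0,0],[0,0,0]]
    - [-0.1,[0,0,0],[0,0,0]]
    - [-0.1,[0,0,0],[0,0,0]]
    - [-0.1,[0,0,0],[0,0,0]]

```text
t: 5.75
position: [568.6, 257.0, 112.7]
eef_rot: [[0.853, 0.522, -0.0], [0.522, -0.853, -0.0], [-0.0, 0.0, -1.0]]
ft_force: [0.4, 0.1, 0.3]
finger_gap: 0.453
```

```bash
python3 mv.py 568.6 257 240 31
```

```text
t 5.75 pos [568.6 257.  112.7] yaw 31.5 gap 0.453 F [0.4 0.1 0.3] T [-0.01  0.02  0.01]
shift [  -0.    -0.  -127.3] turn [0.    0.    0.008] q [-0.5   0.93  0.05  1.42 -0.06  0.79  0.12]
```

Emit:
carry_out:
  targets:
    - [-0.1,[0,0,-6],[0,0,0]]
    - [-0.1,[0,0,-16],[0,0,0]]
    - [-0.1,[0,0,-30],[0,0,0]]
    - [-0.1,[0,0,-48],[0,0,0]]
    - [-0.1,[0,0,-70],[0,0,0]]
    - [-0.1,[0,0,-95],[0,0,0]]
    - [0.3,[0,0,-118],[0,0,0]]
    - [0.5,[0,0,-135],[0,0,0]]

```text
t: 6.42
position: [568.9, 257.1, 251.0]
eef_rot: [[0.853, 0.522, 0.002], [0.522, -0.853, 0.001], [0.002, 0.0, -1.0]]
ft_force: [0.0, 1.3, -0.6]
finger_gap: 0.721
```

```bash
python3 mv.py 543.8 117.2 248 -10; python3 - <<'E'
from h import *
im=manip.get_image("side"); crop(im,215,115,75,65,10,"pics/s4.png")
im=manip.get_image("top"); crop(im,165,160,110,80,7,"pics/t4.png")
E
```

```text
t 6.42 pos [568.9 257.1 251. ] yaw 31.5 gap 0.721 F [ 0.   1.3 -0.6] T [-0.03 -0.01  0.01]
shift [-94.4 106.2   2.8] turn [-0.001 -0.002  0.723] q [-0.51  0.77  0.07  1.26 -0.05  1.11  0.12]
```

View pics/s4.png

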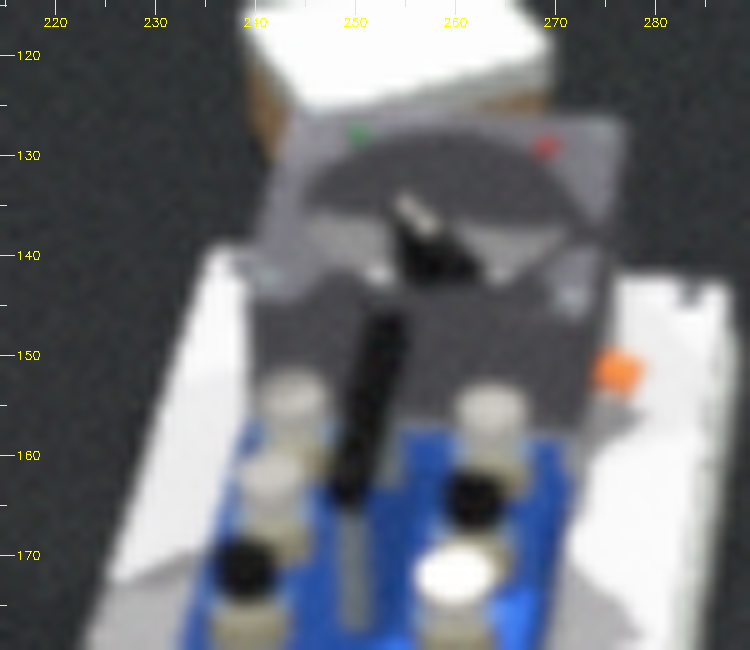

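View pics/t4.png

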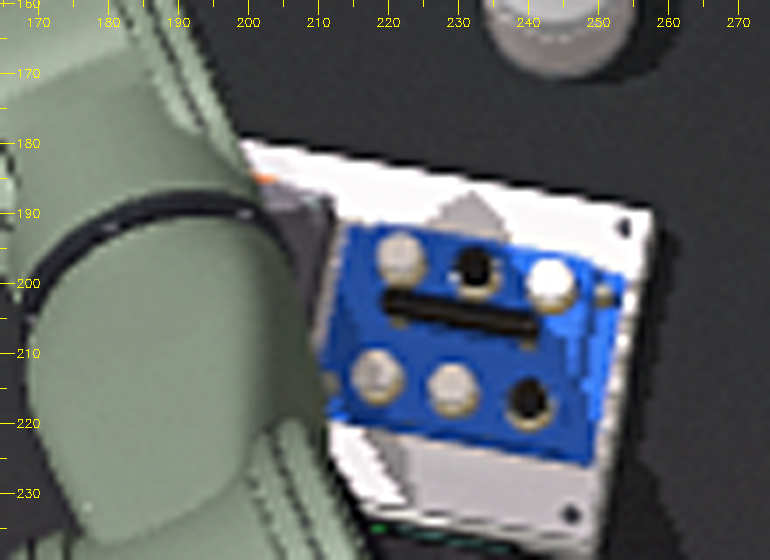

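The clamp is open: the orange tongue is now at (276,151) px, beside the rack, and the knob's white line points at the green mark. The rack handle runs undisturbed from (253,146) to (249,164).

Emit:
carry_out:
  targets:
    - [0.6,[-12,13,0],[0,0,0.09]]
    - [0.6,[-24,27,0],[0,0,0.18]]
    - [0.6,[-35,40,0],[0,0,0.27]]
    - [0.6,[-47,53,0],[0,0,0.36]]
    - [0.6,[-59,66,0],[0,0,0.45]]
    - [0.6,[-71,80,0],[0,0,0.54]]
    - [0.6,[-83,93,0],[0,0,0.63]]
    - [0.6,[-94,106,0],[0,0,0.724]]

```text
t: 7.18
position: [543.3, 116.6, 248.1]
eef_rot: [[0.984, -0.179, 0.0], [-0.179, -0.984, 0.0], [0.0, -0.0, -1.0]]
ft_force: [-0.1, -1.2, 0.3]
finger_gap: 0.8
```

```bash
python3 mv.py 543.8 117.2 157.5 -10.1; python3 - <<'E'
from h import *
im=manip.get_image("side"); crop(im,215,115,75,65,10,"pics/s5.png")
E
```

```text
t 7.18 pos [543.3 116.6 248.1] yaw -10.3 gap 0.8 F [-0.1 -1.2  0.3] T [ 0.   -0.08  0.01]
shift [ 0.4 -0.6 90.6] turn [-0.    -0.    -0.003] q [-0.4   0.67  0.26  1.54 -0.2   0.96 -0.26]
```

View pics/s5.png

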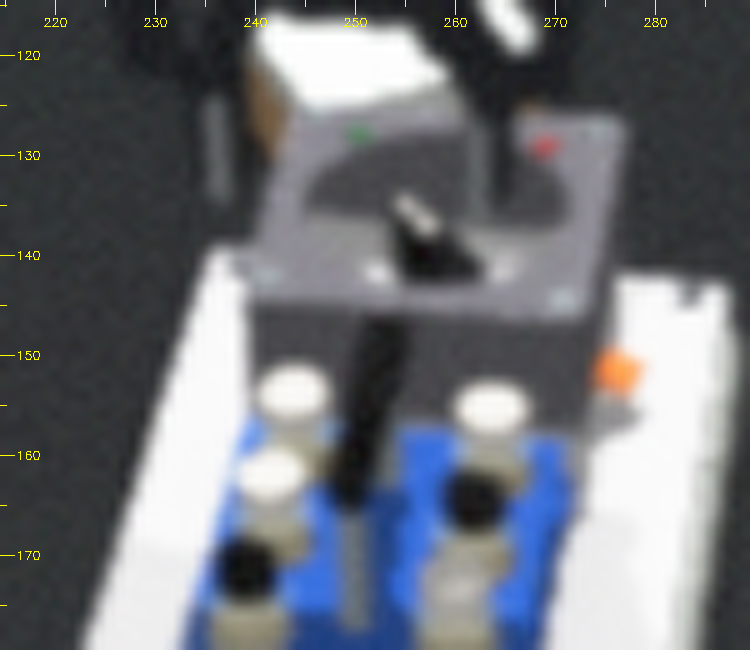

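The fingers are still raised, with tips near (236,134) and (264,136) px, on either side of the handle at (251,155). I'll descend.

Emit:
carry_out:
  targets:
    - [0.4,[0.4,-0.6,12],[0,0,0]]
    - [0.4,[0.4,-0.6,28],[0,0,0]]
    - [0.4,[0.4,-0.6,45],[0,0,0]]
    - [0.4,[0.4,-0.6,60],[0,0,0]]
    - [0.4,[0.4,-0.6,72],[0,0,0]]
    - [0.4,[0.4,-0.6,81],[0,0,0]]
    - [0.4,[0.4,-0.6,87],[0,0,0]]
    - [0.4,[0.4,-0.6,90],[0,0,0]]

```text
t: 7.9
position: [544.1, 118.1, 157.4]
eef_rot: [[0.985, -0.174, -0.0], [-0.174, -0.985, -0.0], [-0.0, 0.0, -1.0]]
ft_force: [0.3, 0.5, 0.0]
finger_gap: 0.706
```

```bash
python3 mv.py 543.8 117.2 157.5 -10.1; python3 - <<'E'
from h import *
im=manip.get_image("side"); crop(im,215,115,75,65,10,"pics/s6.png")
E
```

```text
t 7.9 pos [544.1 118.1 157.4] yaw -10.0 gap 0.706 F [0.3 0.5 0. ] T [0.06 0.07 0.  ]
shift [-0.2  0.9 -0.1] turn [0.    0.    0.001] q [-0.38  0.79  0.22  1.65 -0.23  0.73 -0.23]
```

View pics/s6.png

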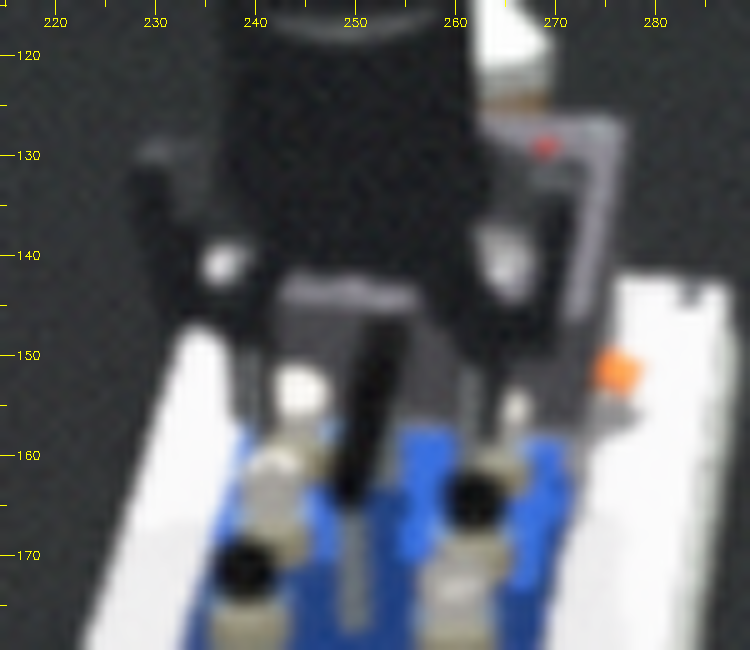

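Emit:
carry_out:
  targets:
    - [0.1,[-0.2,0.5,0],[0,0,0]]
    - [-0.2,[-0.2,0.5,0],[0,0,0]]
    - [-0.5,[-0.2,0.5,0],[0,0,0]]
    - [-0.6,[-0.2,0.5,0],[0,0,0]]
    - [-0.7,[-0.2,0.5,0],[0,0,0]]
    - [-1,[-0.2,0.5,0],[0,0,0]]
    - [-1,[-0.2,0.5,0],[0,0,0]]

```text
t: 8.53
position: [544.3, 117.6, 158.2]
eef_rot: [[0.985, -0.174, 0.001], [-0.174, -0.985, 0.0], [0.001, -0.0, -1.0]]
ft_force: [-0.3, -0.8, 5.7]
finger_gap: 0.15
```

```bash
python3 mv.py 543.8 117.2 157.5 -10.1
```

```text
t 8.53 pos [544.3 117.6 158.2] yaw -10.0 gap 0.15 F [-0.3 -0.8  5.7] T [-0.02 -0.01  0.11]
shift [-0.4  0.5  0.7] turn [-0.    -0.001  0.001] q [-0.38  0.79  0.22  1.65 -0.23  0.73 -0.23]
```

Gripped, with negligible side load. I'll lift slowly, straight up.

Emit:
carry_out:
  targets:
    - [-1,[0,0,-1],[0,0,0]]
    - [-1,[0,0,-3],[0,0,0]]
    - [-1,[0,0,-5],[0,0,0]]
    - [-1,[0,0,-7.5],[0,0,0]]
    - [-1,[0,0,-10],[0,0,0]]
    - [-1,[0,0,-12.5],[0,0,0]]
    - [-1,[0,0,-15],[0,0,0]]
    - [-1,[0,0,-16],[0,0,0]]

```text
t: 9.2
position: [544.0, 117.7, 174.2]
eef_rot: [[0.985, -0.174, 0.0], [-0.174, -0.985, -0.0], [0.0, -0.0, -1.0]]
ft_force: [-1.1, 0.9, -5.6]
finger_gap: 0.15
```

```bash
python3 mv.py 543.8 117.2 157.5 -10.1; python3 - <<'E'
from h import *
im=manip.get_image("side"); crop(im,205,115,85,100,6,"pics/s7.png")
E
```

```text
t 9.2 pos [544.  117.7 174.2] yaw -10.0 gap 0.15 F [-1.1  0.9 -5.6] T [ 0.01 -0.02 -0.03]
shift [-0.2  0.5 16.7] turn [-0.    -0.     0.001] q [-0.39  0.77  0.23  1.63 -0.23  0.77 -0.23]
```

View pics/s7.png

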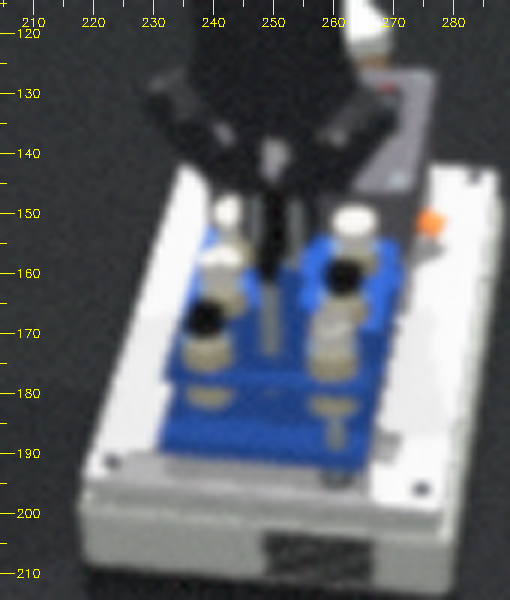

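The rack is off the platform, held level, with all six vials seated; the force (-5.6 N) matches its weight.

Emit:
carry_out:
  targets:
    - [-1,[0,0,-4],[0,0,0]]
    - [-1,[0,0,-11],[0,0,0]]
    - [-1,[0,0,-20],[0,0,0]]
    - [-1,[0,0,-30],[0,0,0]]
    - [-1,[0,0,-40],[0,0,0]]
    - [-1,[0,0,-50],[0,0,0]]
    - [-1,[0,0,-58],[0,0,0]]
    - [-1,[0,0,-62],[0,0,0]]

```text
t: 9.92
position: [544.3, 117.6, 237.3]
eef_rot: [[0.985, -0.174, 0.001], [-0.174, -0.985, 0.0], [0.001, -0.001, -1.0]]
ft_force: [-0.2, -0.6, -5.7]
finger_gap: 0.15
```

```bash
python3 mv.py 530 -210 236 -3
```

```text
t 9.92 pos [544.3 117.6 237.3] yaw -10.0 gap 0.15 F [-0.2 -0.6 -5.7] T [ 0.   -0.05 -0.01]
shift [ 43.  325.1   1.2] turn [-0.    -0.001 -0.123] q [-0.4   0.69  0.26  1.55 -0.2   0.93 -0.26]
```

Emit:
carry_out:
  targets:
    - [-1,[0.5,4,0],[0,0,0]]
    - [-1,[1.5,12,0],[0,0,0]]
    - [-1,[3.5,26,0],[0,0,-0.01]]
    - [-1,[6,44,0],[0,0,-0.02]]
    - [-1,[8.5,64,0],[0,0,-0.03]]
    - [-1,[11,84,0],[0,0,-0.04]]
    - [-1,[14,104,0],[0,0,-0.045]]
    - [-1,[16.5,124,0],[0,0,-0.05]]

```text
t: 10.58
position: [538.1, -9.2, 235.3]
eef_rot: [[0.992, -0.125, -0.001], [-0.125, -0.992, -0.0], [-0.001, 0.001, -1.0]]
ft_force: [1.0, -0.4, -5.7]
finger_gap: 0.153
```

Emit:
carry_out:
  targets:
    - [-1,[2.5,20,0],[0,0,-0.01]]
    - [-1,[5.5,40,0],[0,0,-0.02]]
    - [-1,[8.5,60,0],[0,0,-0.03]]
    - [-1,[11,80,0],[0,0,-0.04]]
    - [-1,[14,100,0],[0,0,-0.05]]
    - [-1,[16,118,0],[0,0,-0.055]]
    - [-1,[18,133,0],[0,0,-0.06]]
    - [-1,[19,144,0],[0,0,-0.065]]

```text
t: 11.25
position: [538.8, -154.9, 235.3]
eef_rot: [[0.998, -0.061, -0.001], [-0.061, -0.998, -0.001], [-0.001, 0.001, -1.0]]
ft_force: [-0.1, 0.2, -5.6]
finger_gap: 0.154
```

```bash
python3 mv.py 530 -210 236 -3
```

```text
t 11.25 pos [ 538.8 -154.9  235.3] yaw -3.5 gap 0.154 F [-0.1  0.2 -5.6] T [-0.04 -0.02  0.01]
shift [-5.3 55.5 -0.6] turn [ 0.001  0.001 -0.009] q [ 0.13  0.69  0.17  1.54 -0.14  0.93  0.29]
```

Emit:
carry_out:
  targets:
    - [-1,[-0.5,8,0],[0,0,0]]
    - [-1,[-1.5,19,0],[0,0,0]]
    - [-1,[-2.5,31,0],[0,0,0]]
    - [-1,[-4,42,0],[0,0,-0.005]]
    - [-1,[-5,50,0],[0,0,-0.005]]
    - [-1,[-5.3,54,0],[0,0,-0.005]]
    - [-1,[-5.3,55.5,0],[0,0,-0.005]]
    - [-1,[-5.3,55.5,0],[0,0,-0.005]]

```text
t: 11.92
position: [530.9, -207.7, 235.8]
eef_rot: [[0.998, -0.055, -0.0], [-0.055, -0.998, 0.0], [-0.0, -0.0, -1.0]]
ft_force: [0.1, 0.1, -4.8]
finger_gap: 0.152
```

Emit:
carry_out:
  targets:
    - [-1,[0,0,4],[0,0,0]]
    - [-1,[0,0,12],[0,0,0]]
    - [-1,[0,0,24],[0,0,0]]
    - [-1,[0,0,38],[0,0,0]]
    - [-1,[0,0,52],[0,0,0]]
    - [-1,[0,0,65],[0,0,0]]
    - [-1,[0,0,75],[0,0,0]]
    - [-1,[0,0,80],[0,0,0]]

```text
t: 12.58
position: [530.5, -207.1, 154.2]
eef_rot: [[0.999, -0.055, -0.002], [-0.055, -0.999, 0.001], [-0.002, -0.001, -1.0]]
ft_force: [-0.7, -0.3, -7.0]
finger_gap: 0.153
```

```bash
python3 mv.py 530 -210 83.5 -3; python3 - <<'E'
from h import *
im=manip.get_image("side"); crop(im,190,195,120,130,5,"pics/s8.png")
im=manip.get_image("top"); crop(im,265,160,110,80,7,"pics/t8.png")
E
```

```text
t 12.58 pos [ 530.5 -207.1  154.2] yaw -3.1 gap 0.153 F [-0.7 -0.3 -7. ] T [0.01 0.09 0.06]
shift [-0.2  2.9 70.7] turn [-0.001  0.002 -0.002] q [ 0.25  0.8   0.14  1.6  -0.15  0.75  0.4 ]
```

View pics/s8.png

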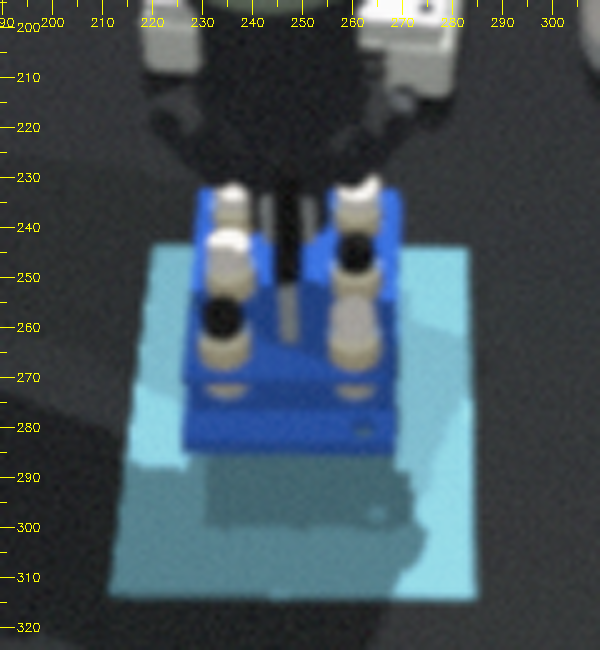

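View pics/t8.png

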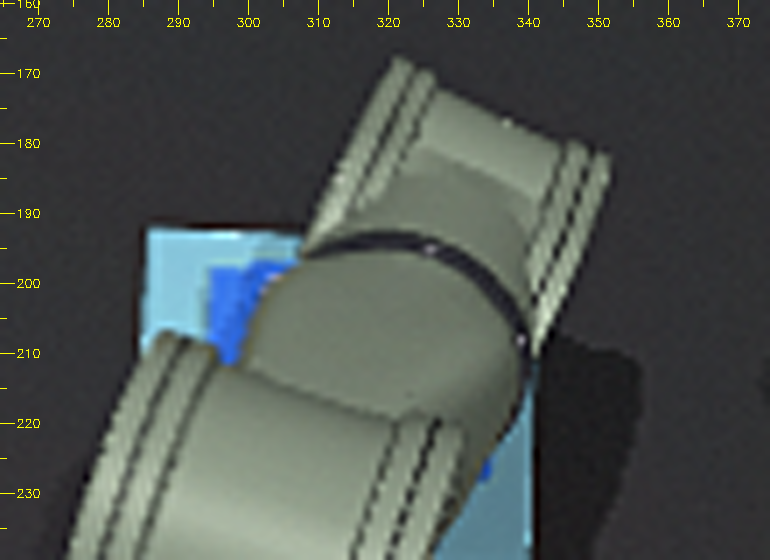

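The rack is centred over the mat, level, with six vials in it; its front edge is at y≈285 px and the mat's far edge at about 314. I'll lower it the rest of the way.

Emit:
carry_out:
  targets:
    - [-1,[0,0.5,5],[0,0,0]]
    - [-1,[0,1,14],[0,0,0]]
    - [-1,[0,2,25],[0,0,0]]
    - [-1,[0,2.5,36],[0,0,0]]
    - [-1,[0,2.5,46],[0,0,0]]
    - [-1,[0,2.5,54],[0,0,0]]
    - [-1,[0,2.5,59],[0,0,0]]
    - [-1,[0,2.5,62],[0,0,0]]

```text
t: 13.35
position: [530.6, -210.1, 92.9]
eef_rot: [[0.998, -0.055, -0.001], [-0.055, -0.998, 0.0], [-0.001, -0.0, -1.0]]
ft_force: [0.8, 0.2, -5.4]
finger_gap: 0.151
```

```bash
python3 mv.py 530 -210 83.5 -3
```

```text
t 13.35 pos [ 530.6 -210.1   92.9] yaw -3.2 gap 0.151 F [ 0.8  0.2 -5.4] T [-0.03  0.05  0.01]
shift [-0.6 -0.1  9.4] turn [-0.     0.001 -0.003] q [ 0.26  0.9   0.12  1.65 -0.16  0.61  0.41]
```

Emit:
carry_out:
  targets:
    - [-1,[0,0,1.5],[0,0,0]]
    - [-1,[0,0,3],[0,0,0]]
    - [-1,[0,0,4.5],[0,0,0]]
    - [-1,[0,0,6],[0,0,0]]
    - [-1,[0,0,7],[0,0,0]]
    - [-1,[0,0,8],[0,0,0]]
    - [-1,[0,0,8.5],[0,0,0]]
    - [-1,[0,0,8.5],[0,0,0]]

```text
t: 14.02
position: [530.7, -210.2, 85.3]
eef_rot: [[0.998, -0.055, -0.0], [-0.055, -0.998, -0.0], [-0.0, 0.0, -1.0]]
ft_force: [0.5, -0.5, -5.2]
finger_gap: 0.155
```

```bash
python3 mv.py 530 -210 83.5 -3
```

```text
t 14.02 pos [ 530.7 -210.2   85.3] yaw -3.2 gap 0.155 F [ 0.5 -0.5 -5.2] T [ 0.05 -0.07  0.01]
shift [-0.7 -0.2  1.8] turn [ 0.     0.    -0.003] q [ 0.26  0.91  0.11  1.65 -0.16  0.59  0.41]
```

Emit:
carry_out:
  targets:
    - [-1,[0,0,0.5],[0,0,0]]
    - [-1,[0,0,1],[0,0,0]]
    - [-1,[0,0,1.5],[0,0,0]]
    - [-1,[0,0,2],[0,0,0]]
    - [-1,[0,0,2],[0,0,0]]

```text
t: 14.43
position: [530.8, -210.2, 83.3]
eef_rot: [[0.998, -0.055, 0.0], [-0.055, -0.998, -0.0], [0.0, 0.0, -1.0]]
ft_force: [0.5, 0.4, -5.0]
finger_gap: 0.154
```

```bash
python3 mv.py 530 -210 83.5 -3
```

```text
t 14.43 pos [ 530.8 -210.2   83.3] yaw -3.2 gap 0.154 F [ 0.5  0.4 -5. ] T [-0.    0.04 -0.  ]
shift [-0.8 -0.2 -0.2] turn [ 0.    -0.    -0.003] q [ 0.26  0.91  0.11  1.65 -0.16  0.59  0.41]
```

Still hanging, so contact is very near. I'll take smaller steps.

Emit:
carry_out:
  targets:
    - [-1,[0,0,0.4],[0,0,0]]
    - [-1,[0,0,0.8],[0,0,0]]
    - [-1,[0,0,1.2],[0,0,0]]
    - [-1,[0,0,1.2],[0,0,0]]

```text
t: 14.77
position: [530.8, -210.3, 83.2]
eef_rot: [[0.998, -0.055, 0.001], [-0.055, -0.998, -0.0], [0.001, 0.0, -1.0]]
ft_force: [-5.9, 3.3, 18.2]
finger_gap: 0.149
```

```bash
python3 mv.py 530 -210 83.5 -3
```

```text
t 14.77 pos [ 530.8 -210.3   83.2] yaw -3.2 gap 0.149 F [-5.9  3.3 18.2] T [0.62 1.26 0.03]
shift [-0.9 -0.2 -0.3] turn [ 0.    -0.001 -0.003] q [ 0.26  0.91  0.11  1.65 -0.16  0.58  0.41]
```

It's down. I'll ease off the push and release.

Emit:
carry_out:
  targets:
    - [-1,[0,0,-0.4],[0,0,0]]
    - [-1,[0,0,-0.8],[0,0,0]]
    - [-0.7,[0,0,-0.8],[0,0,0]]
    - [-0.4,[0,0,-0.8],[0,0,0]]
    - [0,[0,0,-0.8],[0,0,0]]
    - [0.2,[0,0,-0.8],[0,0,0]]
    - [0.2,[0,0,-0.8],[0,0,0]]
    - [0.2,[0,0,-0.8],[0,0,0]]

```text
t: 15.43
position: [530.8, -210.2, 82.9]
eef_rot: [[0.998, -0.055, -0.0], [-0.055, -0.998, -0.0], [-0.0, 0.0, -1.0]]
ft_force: [-0.5, 0.9, 0.3]
finger_gap: 0.597
```

Emit:
carry_out:
  targets:
    - [0.2,[0,0,-5],[0,0,0]]
    - [0.2,[0,0,-14],[0,0,0]]
    - [0.2,[0,0,-28],[0,0,0]]
    - [0.2,[0,0,-46],[0,0,0]]
    - [0.2,[0,0,-68],[0,0,0]]
    - [0.2,[0,0,-90],[0,0,0]]
    - [0.2,[0,0,-112],[0,0,0]]
    - [0.2,[0,0,-130],[0,0,0]]

```text
t: 16.1
position: [530.8, -210.3, 215.5]
eef_rot: [[0.998, -0.055, 0.001], [-0.055, -0.998, -0.001], [0.002, 0.001, -1.0]]
ft_force: [0.1, -0.3, 0.1]
finger_gap: 0.598
```

```bash
python3 mv.py 380 -150 240 -3
```

```text
t 16.1 pos [ 530.8 -210.3  215.5] yaw -3.2 gap 0.598 F [ 0.1 -0.3  0.1] T [ 0.03 -0.   -0.  ]
shift [-153.9  -51.9  -24.8] turn [ 0.001 -0.002 -0.003] q [ 0.24  0.73  0.16  1.53 -0.13  0.9   0.39]
```

Backing the arm away for a clear view.

Emit:
carry_out:
  targets:
    - [0.2,[-10,0,-10],[0,0,0]]
    - [0.2,[-30,0,-20],[0,0,0]]
    - [0.2,[-50,0,-30],[0,0,0]]
    - [0.2,[-70,0,-40],[0,0,0]]
    - [0.2,[-90,0,-40],[0,0,0]]
    - [0.2,[-110,0,-40],[0,0,0]]
    - [0.2,[-118,0,-40],[0,0,0]]
    - [0.2,[-120,0,-40],[0,0,0]]

```text
t: 16.77
position: [410.1, -203.7, 253.8]
eef_rot: [[0.998, -0.056, 0.001], [-0.056, -0.998, -0.0], [0.001, 0.0, -1.0]]
ft_force: [1.0, 0.4, 0.4]
finger_gap: 0.599
```

```bash
python3 mv.py 400 -150 240 -3; python3 - <<'E'
from h import *
im=manip.get_image("side"); cv2.imwrite("pics/s9f.png",im);crop(im,190,195,120,130,5,"pics/s9.png")
im=manip.get_image("top"); cv2.imwrite("pics/t9f.png",im);crop(im,100,130,320,130,2.5,"pics/t9.png")
E
```

```text
t 16.77 pos [ 410.1 -203.7  253.8] yaw -3.2 gap 0.599 F [1.  0.4 0.4] T [ 0.01 -0.04  0.02]
shift [-13.1 -53.1  13.8] turn [ 0.    -0.001 -0.004] q [ 0.29  0.51  0.16  1.86 -0.11  0.78  0.46]
```

View pics/s9.png

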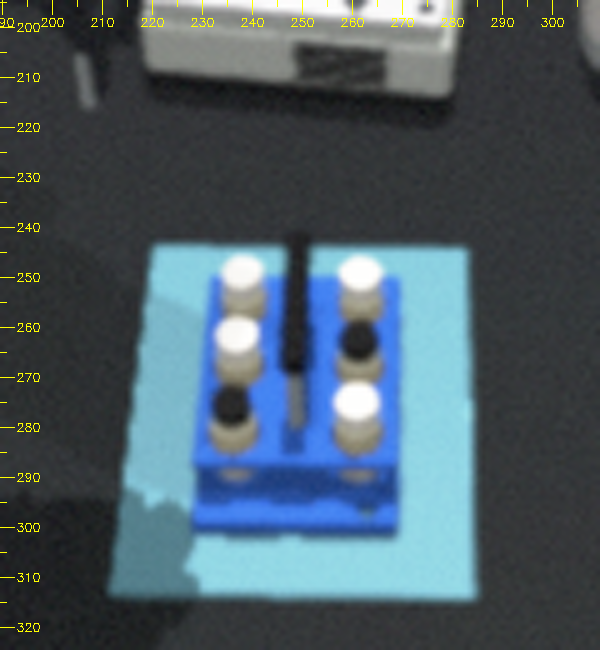

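View pics/t9.png

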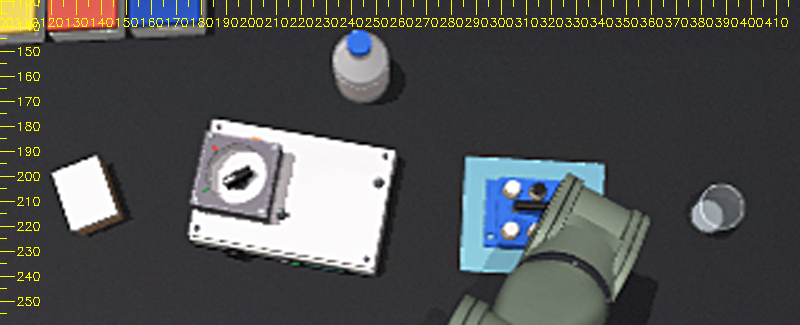

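View pics/s9f.png

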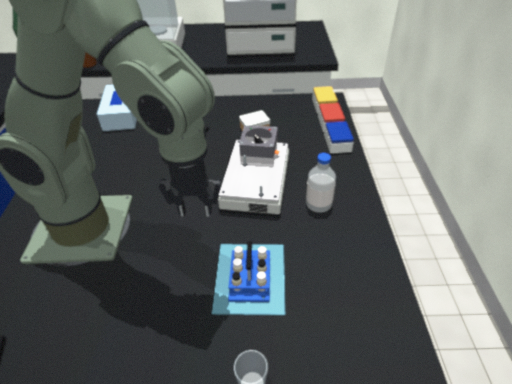

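The final views show the rack upright and well inside the mat, at (193–270, 250–301) px against mat edges at x 212–284 and y 244–314. All six caps are visible, the bystanders haven't moved, and the clamp is open.

```bash
python3 -c "
from plant import manip
print(manip.job_done(), manip.observe()['t'])"
```

```text
the job is handed in; nothing more can be done
the job is handed in; nothing more can be done
```

The shaker is unloaded and the job is handed in, at about 17 s of the 64 s allowed. The clamp is open and the rack stands on the mat with all six vials.

- **Clamp:** I reached through the guard opening with the fingers half open and turned the knob anticlockwise until the stop showed up as a torque jump to 1.2 N m, at about 1.41 rad. No reading showed the arm leaning on the guard; the highest force was about 9 N while gripping the knob. The pictures show the tongue clear of the rack and the knob's white line at the green mark.
- **Rack:** I lifted it straight up off the pins by its handle, kept it level and set it on the mat. The last set-down step pushed about 18 N before I eased off and released.
- **Last checks:** The side view shows the whole rack well inside the mat edges with six caps standing. The bottle, beaker and carton look unmoved, and the arm is clear of everything. In the final top view the arm hid part of the rack, so those rack checks rest on the side view.
- **Disagreements:** The two cameras placed the shaker about 2–3 mm apart, which is within the calibration. The initial clamp angle read 0.18 rad from the top view and 0.30 from the side. I used 0.18, which agreed with where the stop was felt. No check failed.

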